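Open the teal slide box

TASK

Open the microscope slide box with the teal lid: raise the lid by its white grip so that it clears the lip at the front end, slide it straight out of its grooves, and set it down (do not drop it) flat, grip up, in the middle of the dark grey mat. Leave the lid of the red box shut.

Things in the scene. Friction and masses are not known exactly. Their poses are not given: they have to be found in the camera images.
- lid_teal: Teal sliding lid, loose, about 80 g: plate 119 (x) x 82 (y) x 5 mm with an upright white grip block 12 mm thick (x), 44 mm wide (y), centred at x = -33 mm, its top 35 mm above the plate's underside. Origin: centre of the plate's underside, z up. Its -x end is the front, held behind the box's lip. Play in the box: 5 mm at each side, 2.5 mm at each end.
- box_teal: Blue-grey slide box, fixed, 140 (x) x 108 (y) x 75 mm, teal tab on its front (-x) end, where the lid slides out. Origin: centre of underside, z up. Lid rests on ledges at z = 50 mm; front lip rises to 56 mm; side rails (x -50 to 62, z 69 to 75 mm, 62 mm gap between) overhang its long edges. So raise the lid 7 to 13 mm, then slide; it is free of the rails after 115 mm.
- mat: Dark grey flat mat, 160 (x) x 200 (y) x 4 mm, fixed to the bench, to the left or the right. Origin: centre of its underside.
- lid_red: The lid of a second box, exactly alike but with a red lid and tab; same shape and origin as the teal lid. To be left shut.
Things that resemble listed ones, but are neither listed nor needed, are in the scene too. Of the things like the lid_teal, leave any that is green or purple; of the rest the larger one is meant.

How it is judged:
On the way, in this order (a step that is already met when the one before it is completed fails the run):
1. the teal lid has passed over the front lip (slid out 12 mm or more) while still in its grooves (x of lid_teal in the frame of box_teal between -0.09 and -0.012 m and y of lid_teal in the frame of box_teal between -0.02 and 0.02 m and z of lid_teal in the frame of box_teal between 0.048 and 0.07 m), for 0.1 s.
2. the teal lid has been slid out of the front end (95 mm or more), still at about the height of the grooves (x of lid_teal in the frame of box_teal between -0.2 and -0.095 m and y of lid_teal in the frame of box_teal between -0.035 and 0.035 m and z of lid_teal in the frame of box_teal between 0.035 and 0.09 m), for 0.05 s.
3. the teal lid is set down on the mat while still held (within 11 mm of resting) (horizontal distance between lid_teal and mat below 0.065 m and z of lid_teal in the frame of mat below 0.015 m and contact force between the fingers and lid_teal above 1 N), for 0.05 s.
At the end, for the whole second after the job is handed in: The teal lid lies at rest, released, flat (within 10 degrees) and grip up on the mat, its centre within 60 mm of the mat's centre; the red lid is within 15 mm of where it was (horizontal distance between lid_teal and mat below 0.06 m and z of lid_teal in the frame of mat between 0 and 0.012 m and angle between lid_teal's own z axis and vertical below 0.17 rad and linear speed of lid_teal below 0.02 m/s and contact force between the fingers and lid_teal below 0.1 N and distance of lid_red from where it was at the start of the episode below 0.015 m); the robot touches nothing.
It fails at once if the red lid is shifted by more than 15 mm (distance of lid_red from where it was at the start of the episode above 0.015 m).
It also fails if it takes over 38 s, if anything falls off the work surface, if the arm or the gripper's body presses on something with over 40 N, if the wrist force passes 120 N, or if a joint passes its speed limit or range.

ROBOT

A 6-joint arm with a two-finger parallel gripper is mounted at the origin on the work surface. World frame = base frame: x ahead of the robot, y to its left, z up, the work surface at z = 0. Lengths are in m, angles in rad, forces in N, time in s.
With the tool pointing down it reaches from about 0.425 to 1.125 m from the base axis. Payload 14.9 kg.
Tool frame: the origin (TCP) lies midway between the tips of the shut fingers; the grasp point (between the pads) lies 19 mm behind it; z points along the fingers, y is the line along which they close (so a half turn about z gives the same grasp; the last joint's range is limited). The gripper opens to 91 mm and grips with 3 to 60 N. Pads are 32 mm wide; open, the fingers measure 118 mm over their backs; the gripper's body (76 mm by 178 mm) begins 60 mm behind the grasp point.
Start: joints at [1.205, 0.379, 1.734, -0, 1.028, -0.033], TCP at [0.229, 0.662, 0.214] pointing down, gripper open.
Joint ranges: [-2.77, 2.77], [-0.74, 2.19], [0, 2.66], [-1.06, 4.2], [0.31, 2.87], [-3.08, 3.08]. Speed limits (rad/s): [1.89, 1.89, 2.39, 3.14, 3.14, 3.14].

INTERFACE

Orientations are given as a unit quaternion [w, x, y, z].
In Python, from rig import arm gives the robot as it stands. The module is installed in compiled form; this text tells all that it offers.
- The arm moves only by the tool move_arm, never from a script. Its argument "steps" is a list of rows, each a list of 4 numbers: the shift along the tool's x, y, z in units of 30 mm (1.0 is 30 mm), then the turn about the tool's z in degrees. In form: [[x, y, z, yaw], ...]. A call has 1 to 5 rows; each row is the pose to reach, as a shift and turn from the pose commanded when the call began, along the tool's axes at that moment; what a row does not reach only later rows make up. A row lasts 1/8 s, in which the tool goes at most 62.5 mm and 10.7 degrees, less where a joint would pass 70% of its speed; a pose out of reach is approached as far as the arm can. A call with a gripper value outside its range is refused whole. "gripper" is the opening, from -1 (shut) to 1 (fully open), set as the call begins (left out, the last holds). The fingers move at their own pace and stop on an object; "newtons" is the grip in N (left out, the last holds). Time passes only in rows, so rows that repeat a pose let the fingers close. It gives the time, the measured TCP pose, the force, the opening and the grip force at its end, in the units of the state.
- arm.get_obs(): the state, without advancing time (a new reading comes with each control period).
- arm.get_image(name): name is "scene" or "top" or "wrist"; returns (picture, depth): 480x640x3 uint8, red, green, blue; 480x640 float32, m along the optical axis (not along the pixel's ray), 0 where there is no reading.
- arm.get_calibration(name): a dict with "camera_matrix" (3x3 intrinsics, pixels), "extrinsics" (4x4, takes a point from camera to world coordinates); the wrist camera has in their place "tool_from_camera" (4x4, takes a point from camera to tool coordinates, whose origin is the TCP and whose axes are the flange's). Camera axes: x right, y down, z forward; pixel columns grow to the right and rows downward; lengths in m; the calibration is good to about 2 mm. A picture is of the moment at which its call begins: read the wrist's pose just before it. get_calibration takes no time and is no camera call.
- arm.hand_in(): hands the job in; it is judged then, once.
The state is a dict: "time": time; "joint_pos": joint angles; "joint_velocities": joint speeds; "effort": joint torques, N m; "tool_pos": TCP position; "orientation": TCP orientation; "wrist_force": force on the tool from outside, world axes, zero at the start; "wrist_torque": the same for the moment, N m; "grip_width": finger opening in m; "grip_force": force on a finger pad.
Only numpy, scipy, OpenCV 4.12 (cv2) and the standard library are available. Lean on these libraries where they do the work, as an engineer would, in place of code of your own. Each camera call takes 0.05 s, during which the arm holds its last target. There are 200 camera calls.

## Working session

There is one attempt and no reset: what is moved stays moved. The work goes in short steps, Python scripts to look and compute and a tool call to move; the robot and the scene stay as the last step left them, time stands still between calls to the robot, and variables do not carry over. Pictures are saved under pics/ and viewed, at most 10 in all, crops included, and the job is handed in when it is done.

Besides the shell and the picture viewer there is one more tool, called as a command line: name --pt "numbers of a row" for each row, then --argument value for the rest. move_arm: Moves the arm, as the interface text tells. Its arguments: {"type":"object","properties":{"steps":{"type":"array"},"gripper":{"type":"number"},"newtons":{"type":"number"}},"required":["steps"]}

```bash
mkdir -p pics; python3 - <<'E'
from rig import arm
import cv2, numpy as np
for n in ("top","scene"):
    im,d=arm.get_image(n); cv2.imwrite(f"pics/{n}0.png",im[:,:,::-1]); np.savez(f"pics/{n}0.npz",im=im,d=d)
    c=arm.get_calibration(n); print(n,np.round(c["camera_matrix"],1).tolist(),np.round(c["extrinsics"],3).tolist())
o=arm.get_obs(); print({k:np.round(v,3).tolist() for k,v in o.items()})
print(np.round(arm.get_calibration("wrist")["tool_from_camera"],3).tolist())
E
```

```text
top [[584.8, 0.0, 323.2], [0.0, 584.8, 240.2], [0.0, 0.0, 1.0]] [[0.027, -0.982, 0.189, 0.39], [-1.0, -0.024, 0.017, -0.004], [-0.012, -0.19, -0.982, 1.108], [0.0, 0.0, 0.0, 1.0]]
scene [[549.3, 0.0, 314.6], [0.0, 549.3, 250.7], [0.0, 0.0, 1.0]] [[0.486, 0.612, -0.625, 1.307], [0.874, -0.339, 0.347, -0.407], [0.001, -0.715, -0.699, 0.922], [0.0, 0.0, 0.0, 1.0]]
{'time': 0.1, 'joint_pos': [1.205, 0.379, 1.735, 0.0, 1.028, -0.033], 'joint_velocities': [-0.0, 0.002, 0.0, -0.001, -0.001, -0.001], 'effort': [-0.001, -76.504, -43.53, 0.065, 0.04, -0.0], 'tool_pos': [0.229, 0.661, 0.213], 'orientation': [-0.0, 0.166, 0.986, -0.0], 'wrist_force': [-1.182, 0.43, 0.001], 'wrist_torque': [0.035, 0.024, 0.032], 'grip_force': 0.0, 'grip_width': 0.091}
[[-0.0, -0.964, -0.265, 0.075], [1.0, -0.0, 0.0, -0.001], [-0.001, -0.265, 0.964, -0.17], [0.0, 0.0, 0.0, 1.0]]
```

View pics/top0.png

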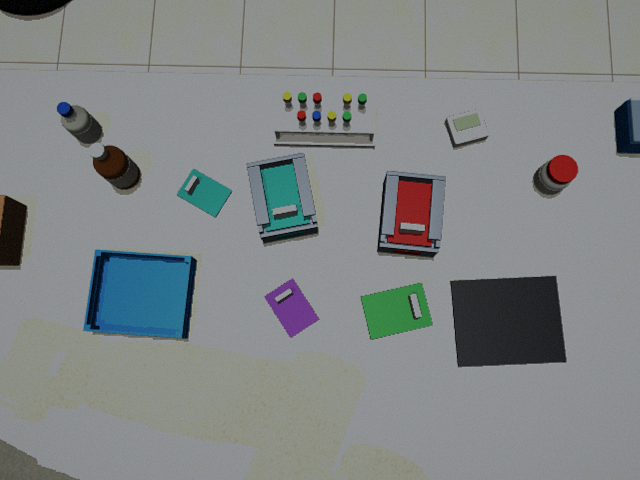

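View pics/scene0.png

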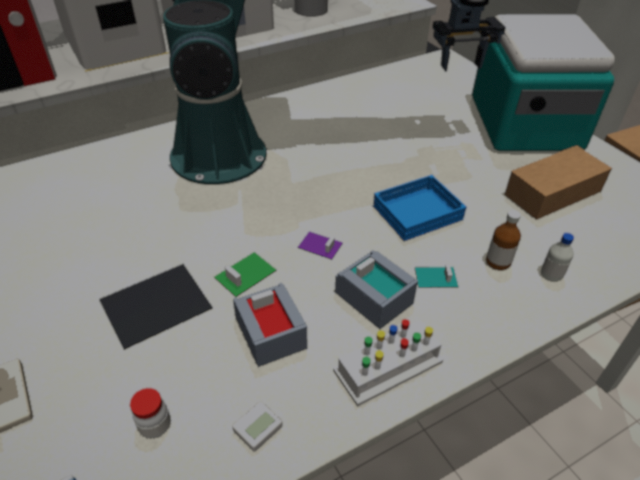

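The top view shows two teal candidates: the lid in the blue-grey box at about (285,195), and a small loose one at (205,192). There are also green (397,310) and purple (292,307) decoys. The boxed lid is the larger teal one and its box has the teal-side front, so it fits the description. The mat is at (508,320), to the right. I'll measure and confirm with a crop.

```bash
cat > h.py <<'E'
import cv2, numpy as np
from rig import arm
def ray(uv,K,T,z):
    uv=np.atleast_2d(np.float64(uv)); d=np.c_[(uv-K[[0,1],[2,2]])/K[[0,1],[0,1]],np.ones(len(uv))]@T[:3,:3].T
    return T[:3,3]+d*((z-T[2,3])/d[:,2])[:,None]
def rects(mask,K,T,z,amin=60):
    out=[]
    for c in cv2.findContours(mask.astype(np.uint8),cv2.RETR_EXTERNAL,cv2.CHAIN_APPROX_NONE)[0]:
        if cv2.contourArea(c)<amin: continue
        p=ray(c[:,0],K,T,z)[:,:2]*1000
        (cx,cy),(w,h),a=cv2.minAreaRect(p.astype(np.float32))
        if w<h: w,h,a=h,w,a+90
        out.append((c[:,0].mean(0).round().tolist(),[round(cx,1),round(cy,1)],[round(w,1),round(h,1)],round((a+90)%180-90,1)))
    return out
def tops(d,K,T,lo,hi):  # mask of pixels with world z within lo..hi
    v,u=np.mgrid[:480,:640]; P=np.stack([(u-K[0,2])/K[0,0]*d,(v-K[1,2])/K[1,1]*d,d],-1)@T[:3,:3].T+T[:3,3]
    return P,(d>0)&(P[...,2]>lo)&(P[...,2]<hi)
E
python3 - <<'E'
from h import *
f=np.load("pics/top0.npz"); im,d=f["im"],f["d"]; c=arm.get_calibration("top");K,T=c["camera_matrix"],c["extrinsics"]
hsv=cv2.cvtColor(im,cv2.COLOR_RGB2HSV); H,S,V=[hsv[...,i].astype(int) for i in range(3)]
P,_=tops(d,K,T,0,1)
teal=(abs(H-86)<8)&(S>120)&(V>70)
for z in (.055,.005): print("teal",z,rects(teal,K,T,z))
print("red",rects(((H<8)|(H>172))&(S>150),K,T,.055))
dark=(V<60)&(np.arange(640)>440)[None]&(np.arange(480)>260)[:,None]
print("mat",rects(dark,K,T,.004,2000))
m=(P[...,2]>.066)&(P[...,2]<.081)&(P[...,0]>.4); m[:,:235]=0;m[:140]=0;m[:,330:]=0
print("rails",rects(m,K,T,.075))
g=(P[...,2]>.0805)&(P[...,2]<.1); g[:,:235]=0;g[:140]=0;g[:,330:]=0
print("grip",rects(g,K,T,.085,20))
w=(S<40)&(V>150)&(P[...,2]>.05); w[:,:262]=0;w[:190]=0;w[:,308:]=0;w[230:]=0
print("gripwhite",rects(w,K,T,.085,20))
for q in [(285,190),(285,210),(257,200),(508,320),(397,320)]: print(q,P[q[1],q[0]].round(4))
cv2.imwrite("pics/crop.png",cv2.resize(im[140:260,160:320],None,fx=5,fy=5,interpolation=cv2.INTER_CUBIC)[:,:,::-1])
E
```

```text
teal 0.055 [([204.0, 192.0], [678.8, 239.5], [85.5, 58.4], 61.3), ([283.0, 199.0], [675.3, 93.1], [119.2, 81.0], 12.6)]
teal 0.005 [([204.0, 192.0], [692.5, 251.1], [89.6, 61.1], 61.3), ([283.0, 199.0], [688.8, 97.8], [124.9, 84.8], 12.6)]
red [([412.0, 215.0], [649.7, -147.4], [120.0, 81.1], -4.9), ([562.0, 169.0], [739.5, -427.9], [57.3, 52.2], -47.1)]
mat [([507.0, 321.0], [459.4, -332.1], [199.2, 158.8], -85.9)]
rails [([280.0, 187.0], [677.2, 93.2], [133.8, 107.8], 12.5)]
grip [([284.0, 209.0], [641.8, 85.3], [43.5, 12.7], -77.7)]
gripwhite [([284.0, 209.0], [643.0, 86.6], [39.9, 8.7], -76.9)]
(285, 190) [0.6866 0.0879 0.0555]
(285, 210) [0.6406 0.0837 0.0865]
(257, 200) [0.6616 0.1369 0.0726]
(508, 320) [ 0.4599 -0.3343  0.0035]
(397, 320) [ 0.4545 -0.1276  0.0008]
```

View pics/crop.png

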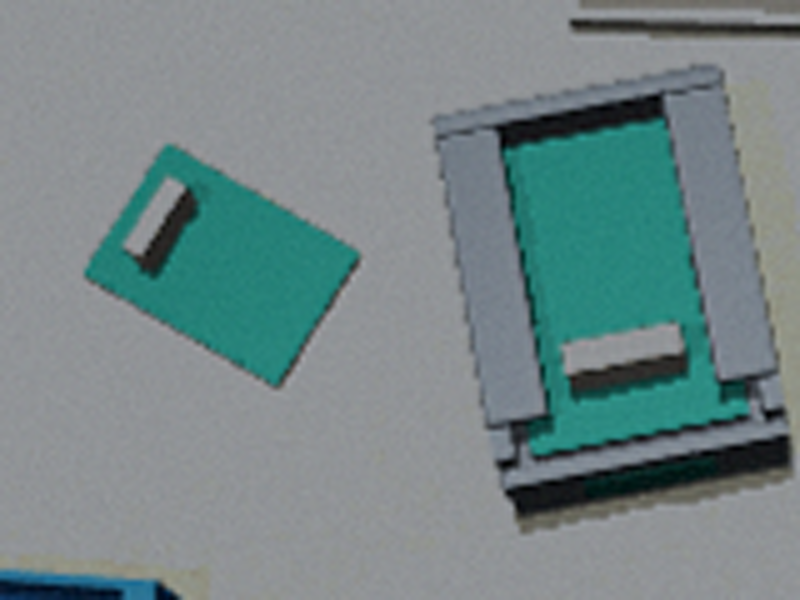

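The crop confirms it. The boxed teal lid spans 119 mm, with its grip at about (284,209) in the top image and the front with its teal tab facing the robot. The loose teal lid is smaller (86×58 mm). The grip is at (0.642, 0.085), box yaw is 12.5°, and the grip top is about 0.086 high against the 0.085 given. The mat measures 199×159 mm, centred at (0.459,-0.332).

```bash
cat >> h.py <<'E'
from scipy.spatial.transform import Rotation as Ro
def plan(p,ydeg):  # shift in tool axes (units of 30 mm) and yaw to put TCP at p, tool y along ydeg
    o=arm.get_obs(); R=Ro.from_quat(np.roll(o["orientation"],-1)).as_matrix()
    a=np.degrees(np.arctan2(R[1,1],R[0,1])); dy=-((ydeg-a+90)%180-90)
    print("t",round(o["time"],2),"tcp",o["tool_pos"].round(4),"yang",a.round(2),"tool z",R[:,2].round(3),"F",o["wrist_force"].round(1),"w",round(o["grip_width"],4),"gf",round(o["grip_force"],1))
    print("shift",(R.T@(np.array(p)-o["tool_pos"])/.03).round(2),"yaw",dy.round(1))
E
python3 -c "
from h import *
plan((.642,.085,.15),12.5)"
```

```text
t 0.1 tcp [0.2286 0.6613 0.2134] yang 70.93 tool z [-0.    -0.001 -1.   ] F [-1.2  0.4  0. ] w 0.0915 gf 0.0
shift [-19.3  -13.65   2.13] yaw 58.4
```

move_arm --pt "-1.6 -1.1 0 10" --pt "-3.2 -2.2 0 20" --pt "-4.8 -3.3 0 30" --pt "-6.4 -4.5 0 40" --pt "-8 -5.7 0.5 50" --gripper 0.1 --newtons 30

```text
time: 0.72
tool_pos: [0.4009, 0.4203, 0.1996]
orientation: [0.0, 0.569, 0.822, 0.001]
wrist_force: [1.1, -0.1, -0.1]
grip_width: 0.0502
grip_force: 0.0
```

```bash
python3 -c "
from h import *
plan((.642,.085,.15),12.5)"
```

```text
t 0.72 tcp [0.4009 0.4203 0.1996] yang 20.62 tool z [ 0.001  0.001 -1.   ] F [ 1.1 -0.1 -0.1] w 0.0502 gf 0.0
shift [-13.29   3.58   1.65] yaw 8.1
```

move_arm --pt "-2 0.5 0.3 4" --pt "-4 1 0.6 8" --pt "-6 1.5 0.9 8" --pt "-8 2.1 1.2 8" --pt "-9.9 2.7 1.5 8"

```text
time: 1.35
tool_pos: [0.5823, 0.1712, 0.1536]
orientation: [-0.0, 0.623, 0.782, -0.0]
wrist_force: [0.2, 1.9, 0.2]
grip_width: 0.0502
grip_force: 0.0
```

```bash
python3 -c "
from h import *
plan((.642,.085,.15),12.5)"
```

```text
t 1.35 tcp [0.5823 0.1712 0.1536] yang 12.92 tool z [-0. -0. -1.] F [0.2 1.9 0.2] w 0.0502 gf 0.0
shift [-3.25  1.3   0.12] yaw 0.4
```

move_arm --pt "-1.6 0.6 0 0.4" --pt "-2.8 1.1 0 0.4" --pt "-3.25 1.3 0 0.4" --pt "-3.25 1.3 0 0.4"

```text
time: 1.85
tool_pos: [0.6411, 0.0867, 0.1537]
orientation: [-0.0, 0.626, 0.78, -0.0]
wrist_force: [0.5, -0.1, -0.7]
grip_width: 0.0504
grip_force: 0.0
```

```bash
python3 - <<'E'
from h import *
plan((.642,.085,.15),12.5)
o=arm.get_obs(); im,d=arm.get_image("wrist"); cv2.imwrite("pics/w1.png",im[:,:,::-1])
W=np.eye(4);W[:3,:3]=Ro.from_quat(np.roll(o["orientation"],-1)).as_matrix();W[:3,3]=o["tool_pos"]
c=arm.get_calibration("wrist");K=c["camera_matrix"];T=W@c["tool_from_camera"]
P,_=tops(d,K,T,0,1)
hsv=cv2.cvtColor(im,cv2.COLOR_RGB2HSV); H,S,V=[hsv[...,i].astype(int) for i in range(3)]
near=(abs(P[...,0]-.642)<.05)&(abs(P[...,1]-.085)<.04)
print("grip",rects((P[...,2]>.0805)&(P[...,2]<.095)&near,K,T,.085,100))
print("teal",rects((abs(H-86)<8)&(S>120)&(V>60),K,T,.055,500))
print("rails",rects((P[...,2]>.07)&(P[...,2]<.08)&(d>0)&(P[...,0]>.5),K,T,.075,500))
E
```

```text
t 1.85 tcp [0.6411 0.0867 0.1537] yang 12.48 tool z [-0.  0. -1.] F [ 0.5 -0.1 -0.7] w 0.0504 gf 0.0
shift [-0.06  0.02  0.12] yaw -0.0
grip [([335.0, 245.0], [644.1, 86.9], [43.8, 11.6], -77.5)]
teal [([377.0, 235.0], [676.1, 93.6], [119.2, 81.6], 12.6), ([448.0, 26.0], [679.6, 230.7], [62.5, 51.5], 61.5)]
rails [([347.0, 303.0], [661.3, 47.7], [50.6, 23.9], 12.5), ([430.0, 194.0], [683.2, 107.5], [119.2, 83.4], 12.5)]
```

View pics/w1.png

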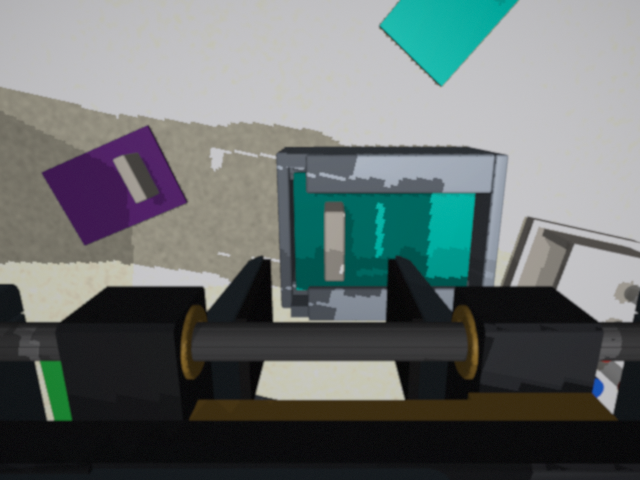

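The wrist view shows the white grip at (335,245), between the fingers in the teal box. It measures 43.8×11.6 mm at (0.644, 0.087), which agrees with the top view. Descending.

move_arm --pt "0 0.06 1 0" --pt "0 0.06 2 0" --pt "0 0.06 2.8 0" --pt "0 0.06 3.1 0" --pt "0 0.06 3.1 0"

```text
time: 2.52
tool_pos: [0.6425, 0.088, 0.0609]
orientation: [-0.0, 0.625, 0.78, -0.0]
wrist_force: [-0.5, 0.2, -0.2]
grip_width: 0.0502
grip_force: 0.0
```

```bash
python3 -c "
from h import *
plan((.643,.0865,.06),12.5)"
```

```text
t 2.52 tcp [0.6425 0.088  0.0609] yang 12.58 tool z [-0.001 -0.    -1.   ] F [-0.5  0.2 -0.2] w 0.0502 gf 0.0
shift [-0.05  0.    0.03] yaw 0.1
```

No contact so far. Closing on the grip.

move_arm --pt "0 0 0 0" --pt "0 0 0 0" --pt "0 0 0 0" --pt "0 0 0 0" --pt "0 0 0 0" --gripper -1 --newtons 30

```text
time: 3.15
tool_pos: [0.6432, 0.0872, 0.0612]
orientation: [0.0, 0.626, 0.78, 0.0]
wrist_force: [-1.0, -0.7, 3.8]
grip_width: 0.012
grip_force: 30.0
```

move_arm --pt "0 0 -0.1 0" --pt "0 0 -0.2 0" --pt "0 0 -0.33 0" --pt "0 0 -0.33 0"

```text
time: 3.65
tool_pos: [0.6432, 0.0873, 0.0712]
orientation: [0.0, 0.626, 0.78, 0.0]
wrist_force: [0.1, -0.3, -1.2]
grip_width: 0.0118
grip_force: 30.0
```

```bash
python3 - <<'E'
from h import *
plan((.643,.0865,.07),12.5)
im,d=arm.get_image("scene"); c=arm.get_calibration("scene");cv2.imwrite("pics/s1.png",cv2.resize(im[210:350,290:450],None,fx=5,fy=4.2)[:,:,::-1])
E
```

```text
t 3.65 tcp [0.6432 0.0873 0.0712] yang 12.53 tool z [ 0.001  0.    -1.   ] F [ 0.1 -0.3 -1.2] w 0.0118 gf 30.0
shift [-0.02 -0.01  0.04] yaw 0.0
```

View pics/s1.png

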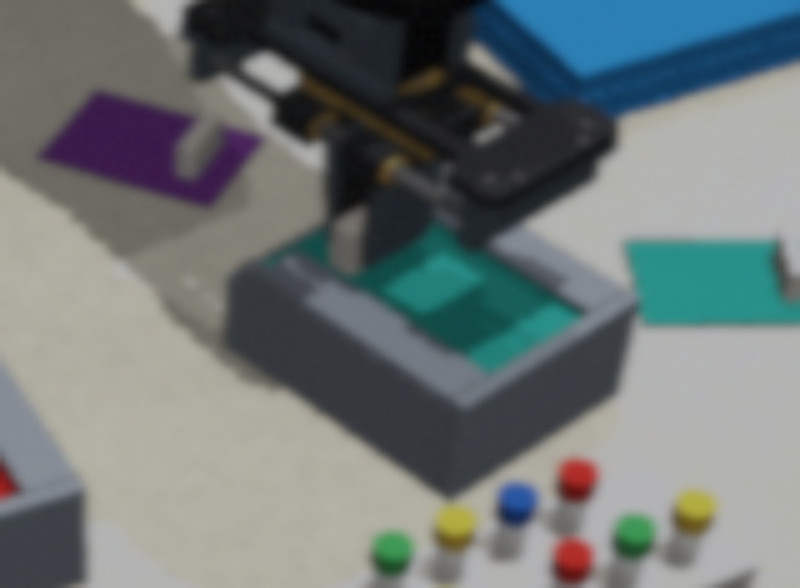

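The crop shows the lid held by its grip and raised inside the box, level under the rails (grip at about (345,240)), with no unusual force. Now I'll slide it along tool −y.

move_arm --pt "0 -0.2 0 0" --pt "0 -0.5 0 0" --pt "0 -0.8 0 0" --pt "0 -1.1 0 0" --pt "0 -1.4 0 0"

```text
time: 4.32
tool_pos: [0.6013, 0.0779, 0.0709]
orientation: [0.0, 0.626, 0.78, -0.0]
wrist_force: [1.2, -0.9, -1.3]
grip_width: 0.012
grip_force: 30.0
```

move_arm --pt "0 -0.5 0 0" --pt "0 -1 0 0" --pt "0 -1.5 0 0" --pt "0 -2 0 0" --pt "0 -2.5 0 0"

```text
time: 4.95
tool_pos: [0.5278, 0.0616, 0.0709]
orientation: [0.0, 0.626, 0.78, 0.0]
wrist_force: [0.3, -0.3, -1.5]
grip_width: 0.0121
grip_force: 30.0
```

move_arm --pt "0 -0.3 0 0" --pt "0 -0.5 0 0" --pt "0 -0.5 0 0"

```text
time: 5.32
tool_pos: [0.5141, 0.0585, 0.0709]
orientation: [0.0, 0.626, 0.78, 0.0]
wrist_force: [-0.1, 0.7, -1.2]
grip_width: 0.0119
grip_force: 30.0
```

```bash
python3 - <<'E'
from h import *
plan((.643-.03-.1,.059,.07),12.5)
im,d=arm.get_image("scene"); cv2.imwrite("pics/s2.png",cv2.resize(im[170:350,220:460],None,fx=3.3,fy=3.3)[:,:,::-1])
E
```

```text
t 5.33 tcp [0.5141 0.0585 0.0709] yang 12.53 tool z [ 0. -0. -1.] F [-0.1  0.7 -1.2] w 0.0119 gf 30.0
shift [ 0.02 -0.03  0.03] yaw 0.0
```

View pics/s2.png

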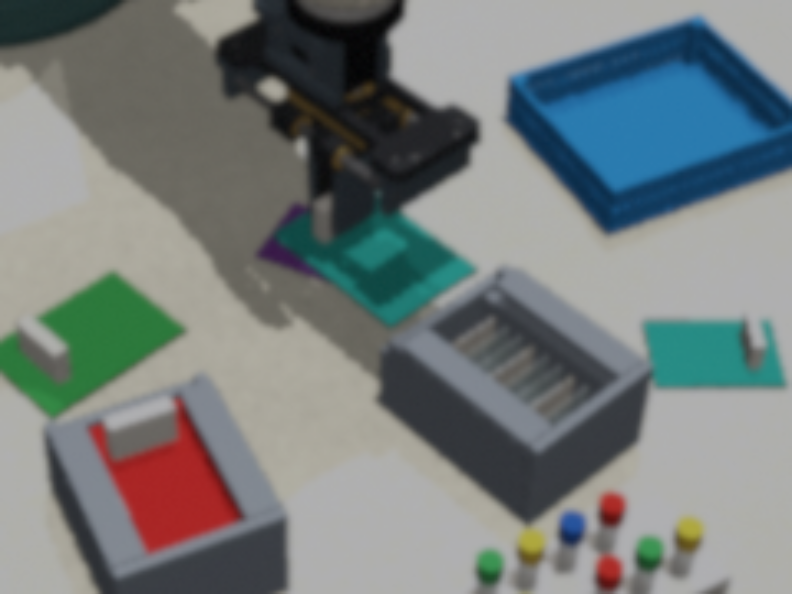

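The lid is fully out of the box (lid at about (375,260) in the crop, box open and empty) and the red lid is untouched. Next: raise it, then carry it to the mat.

move_arm --pt "0 0 -0.7 0" --pt "0 0 -1.5 0" --pt "0 0 -2.3 0" --pt "0 0 -2.7 0" --pt "0 0 -2.7 0"

```text
time: 6.0
tool_pos: [0.5147, 0.0586, 0.1522]
orientation: [0.0, 0.626, 0.78, 0.0]
wrist_force: [0.9, 0.6, -0.8]
grip_width: 0.0118
grip_force: 30.0
```

```bash
python3 -c "
from h import *
plan((.426,-.334,.152),4.1)"
```

```text
t 6.0 tcp [0.5147 0.0586 0.1522] yang 12.53 tool z [ 0.001  0.    -1.   ] F [ 0.9  0.6 -0.8] w 0.0118 gf 30.0
shift [-12.13  -5.73   0.  ] yaw 8.4
```

move_arm --pt "-0.7 -0.3 0 1" --pt "-1.7 -0.8 0 2" --pt "-2.9 -1.4 0 3" --pt "-4.1 -1.9 0 4" --pt "-5.3 -2.5 0 5"

```text
time: 6.62
tool_pos: [0.4747, -0.114, 0.1508]
orientation: [-0.001, 0.659, 0.752, -0.0]
wrist_force: [0.8, -0.5, -2.0]
grip_width: 0.0122
grip_force: 30.0
```

```bash
python3 -c "
from h import *
plan((.426,-.334,.152),4.1)"
```

```text
t 6.62 tcp [ 0.4747 -0.114   0.1508] yang 7.51 tool z [-0.001  0.    -1.   ] F [ 0.8 -0.5 -2. ] w 0.0122 gf 30.0
shift [-7.06 -2.57 -0.04] yaw 3.4
```

move_arm --pt "-1.2 -0.5 0 1" --pt "-2.4 -0.9 0 2" --pt "-3.6 -1.3 0 3" --pt "-4.8 -1.7 0 3.4" --pt "-5.8 -2.1 0 3.4"

```text
time: 7.25
tool_pos: [0.4351, -0.2948, 0.1507]
orientation: [-0.001, 0.681, 0.732, -0.0]
wrist_force: [0.7, -0.9, -0.5]
grip_width: 0.0117
grip_force: 30.0
```

move_arm --pt "-0.7 -0.25 0 0" --pt "-1.2 -0.4 0 0" --pt "-1.2 -0.4 0 0" --pt "-1.2 -0.4 0 0"

```text
time: 7.75
tool_pos: [0.4264, -0.3298, 0.1515]
orientation: [-0.0, 0.681, 0.732, 0.0]
wrist_force: [-0.0, -0.1, -1.3]
grip_width: 0.0117
grip_force: 30.0
```

```bash
python3 - <<'E'
from h import *
plan((.426,-.334,.016),4.1)
im,d=arm.get_image("scene"); c=arm.get_calibration("scene");cv2.imwrite("pics/s3.png",cv2.resize(im[150:370,60:320],None,fx=2.7,fy=2.7)[:,:,::-1])
K,T=c["camera_matrix"],c["extrinsics"];P,_=tops(d,K,T,0,1)
hsv=cv2.cvtColor(im,cv2.COLOR_RGB2HSV); m=(abs(hsv[...,0].astype(int)-86)<8)&(hsv[...,1]>110)
m&=(abs(P[...,0]-.46)<.12)&(abs(P[...,1]+.33)<.1); q=P[m]; A=np.c_[q[:,:2],np.ones(len(q))]
print(len(q),q.mean(0).round(3),np.linalg.lstsq(A,q[:,2],rcond=None)[0].round(3),q.min(0),q.max(0))
E
```

```text
t 7.75 tcp [ 0.4264 -0.3298  0.1515] yang 4.15 tool z [-0.  0. -1.] F [-0.  -0.1 -1.3] w 0.0117 gf 30.0
shift [-0.14 -0.02  4.52] yaw 0.0
2580 [ 0.443 -0.317  0.278] [-2.042  1.341  1.608] [ 3.40238032e-01 -3.99285953e-01 -1.83067006e-04] [ 0.52250881 -0.23007996  0.53511711]
```

View pics/s3.png

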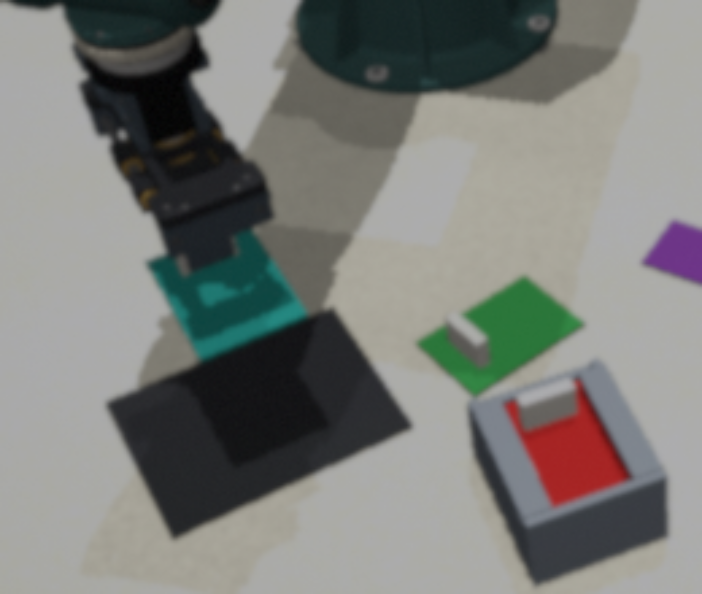

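The crop shows the lid held level at (235,300), above the mat, with its shadow on the mat at (265,420). Lowering.

move_arm --pt "-0.1 0 1 0" --pt "-0.1 0 2 0" --pt "-0.1 0 3 0" --pt "-0.1 0 3.9 0" --pt "-0.1 0 4.2 0"

```text
time: 8.43
tool_pos: [0.4263, -0.3323, 0.0246]
orientation: [-0.001, 0.681, 0.732, -0.0]
wrist_force: [0.1, -0.3, -1.4]
grip_width: 0.0117
grip_force: 30.0
```

move_arm --pt "0 0 0.1 0" --pt "0 0 0.2 0" --pt "0 0 0.25 0" --pt "0 0 0.25 0"

```text
time: 8.93
tool_pos: [0.4268, -0.3336, 0.0187]
orientation: [0.0, 0.681, 0.732, 0.0]
wrist_force: [0.3, 0.1, -1.0]
grip_width: 0.0119
grip_force: 30.0
```

move_arm --pt "0 0 0.05 0" --pt "0 0 0.09 0" --pt "0 0 0.11 0" --pt "0 0 0.11 0"

```text
time: 9.43
tool_pos: [0.4266, -0.3334, 0.0151]
orientation: [-0.0, 0.681, 0.732, -0.0]
wrist_force: [-1.7, 1.1, 4.3]
grip_width: 0.0123
grip_force: 30.0
```

The wrist force turned upward (+4.3 N), so the lid is on the mat. Releasing and withdrawing.

move_arm --pt "0 0 0 0" --pt "0 0 0 0" --pt "0 0 0 0" --pt "0 0 0 0" --gripper 0.1

```text
time: 9.93
tool_pos: [0.4266, -0.3334, 0.015]
orientation: [0.0, 0.681, 0.732, 0.0]
wrist_force: [0.3, 0.6, -0.9]
grip_width: 0.0484
grip_force: 0.0
```

move_arm --pt "0 0 -0.5 0" --pt "0 0 -1.5 0" --pt "0 0 -3 0" --pt "0 0 -4.5 0" --pt "0 0 -5 0"

```text
time: 10.55
tool_pos: [0.4276, -0.3343, 0.1686]
orientation: [0.002, 0.681, 0.732, 0.0]
wrist_force: [0.5, 0.7, 0.3]
grip_width: 0.0503
grip_force: 0.0
```

move_arm --pt "0 0 0 0" --pt "0 0 0 0" --pt "0 0 0 0"

```text
time: 10.92
tool_pos: [0.4261, -0.333, 0.1637]
orientation: [-0.001, 0.681, 0.732, -0.0]
wrist_force: [-0.1, -0.2, 1.1]
grip_width: 0.0502
grip_force: 0.0
```

```bash
python3 - <<'E'
from h import *
plan((.426,-.334,.016),4.1)
im,d=arm.get_image("top"); cv2.imwrite("pics/t3.png",im[:,:,::-1]); c=arm.get_calibration("top");K,T=c["camera_matrix"],c["extrinsics"]
hsv=cv2.cvtColor(im,cv2.COLOR_RGB2HSV); H,S,V=[hsv[...,i].astype(int) for i in range(3)]
print("teal",rects((abs(H-86)<8)&(S>120)&(V>50),K,T,.009,150))
print("red",rects(((H<8)|(H>172))&(S>150),K,T,.055))
E
```

```text
t 10.93 tcp [ 0.4261 -0.333   0.1637] yang 4.13 tool z [-0.002  0.001 -1.   ] F [-0.1 -0.2  1.1] w 0.0502 gf 0.0
shift [-0.04  0.    4.92] yaw 0.0
teal [([509.0, 323.0], [458.5, -331.8], [119.2, 82.7], 4.1), ([204.0, 192.0], [691.4, 250.2], [89.2, 60.9], 61.3)]
red [([412.0, 215.0], [649.9, -147.0], [119.8, 81.0], -4.4), ([562.0, 169.0], [739.5, -427.9], [57.3, 52.2], -47.1)]
```

View pics/t3.png

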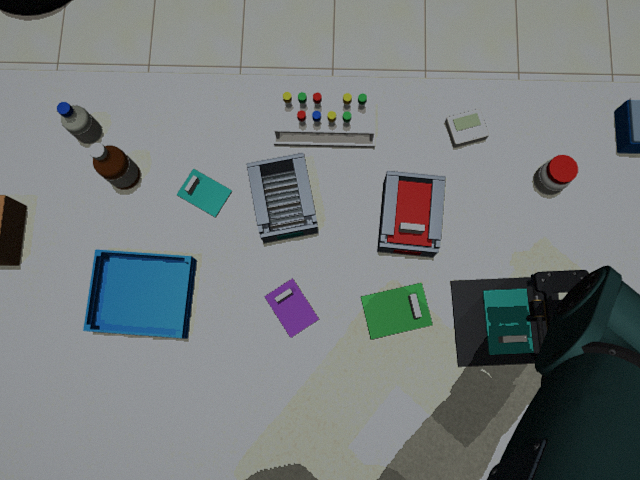

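The lid lies flat at about (509,322), grip up, about 1 mm from the mat's centre at its full 119×82 mm. The red lid hasn't moved and the gripper is clear. Handing in.

```bash
python3 -c "
from rig import arm
print(arm.hand_in())"
```

```text
the job is handed in; nothing more can be done
None
```

The teal lid is out of its box and lies flat, grip up and released, about 1 mm from the mat's centre; the red lid measures as unmoved, and I handed the job in at about 11 s (the hand-in returned no verdict).

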